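# Load a sleeve onto the pipe-fitting test stand

## Robot

A 6-joint arm with a two-finger parallel gripper is mounted at the origin on the work surface. World frame = base frame: x ahead of the robot, y to its left, z up, the work surface at z = 0. Lengths are in mm, angles in rad, forces in N, time in s.
With the tool pointing down it reaches from about 350 to 875 mm from the base axis. Payload 4.2 kg.
Tool frame: the origin (TCP) lies on the mounting face of the last link; the fingertips stand 173 mm ahead of it and the grasp point (between the pads) lies 155 mm ahead of it; z points along the fingers, y is the line along which they close (so a half turn about z gives the same grasp; the last joint's range is limited). The gripper opens to 85 mm and grips with 20 to 120 N. Pads are 22 mm wide; open, the fingers measure 114 mm over their backs; the gripper's body (76 mm by 85 mm) begins 54 mm behind the grasp point. The pads swing forward as they close: fully open they stand 13 mm farther back than shut.
Start: joints at [1.395, 0.385, 0.008, 0, -1.194, -0.259], TCP at [263.235, 566.84, 404.712] pointing down, gripper open.
Joint ranges: [-3.14, 3.14], [-1.21, 2.06], [-1.07, 1.41], [-3.16, 2.05], [-2.99, -0.16], [-3.1, 3.1]. Speed limits (rad/s): [2.79, 2.79, 3.14, 3.14, 3.14, 3.14].

## Interface

Orientations are given as a unit quaternion [x, y, z, w].
In Python, from bench import arm gives the robot as it stands. The module is installed in compiled form; this text tells all that it offers.
- The arm moves only by the tool move_arm, never from a script. Its arguments are lists of equal length, an entry for each row: "fingers": the finger opening in mm, from 0 to 85.4; "travel": the shift along the tool's x, y, z in mm, a list of three; "dr": the turn, a rotation vector about the tool's x, y, z in rad, a list of three. A call has 1 to 10 rows; each row is the pose to reach, as a shift and turn from the pose commanded when the call began, along the tool's axes at that moment; what a row does not reach only later rows make up. A row lasts 1/10 s, in which the tool goes at most 50 mm and 8.59 degrees, less where a joint would pass 70% of its speed; a pose out of reach is approached as far as the arm can. A call with a gripper value outside its range is refused whole. The fingers move at their own pace and stop on an object; the grip force is fixed at half the most. Time passes only in rows, so rows that repeat a pose let the fingers close. It gives the time, the measured TCP pose, the force, the opening and the grip force at its end, in the units of the state.
- arm.read_state(): the state, without advancing time (a new reading comes with each control period).
- arm.get_image(name): name is "scene" or "side" or "wrist"; returns the picture (384x512x3 uint8, red, green, blue); there is no depth.
- arm.camera_model(name): a dict with "intrinsics" (3x3 intrinsics, pixels), "pose" (4x4, takes a point from camera to world coordinates). Camera axes: x right, y up, looking along -z (the intrinsics and any distortion apply to the point x, -y, -z); pixel columns grow to the right and rows downward; lengths in mm; the calibration is good to about 2 mm. A picture is of the moment at which its call begins: read the wrist's pose just before it. camera_model takes no time and is no camera call; for the wrist camera it gives the pose at the moment of the call.
- arm.job_done(): hands the job in; it is judged then, once.
The state is a dict: "clock": time; "joints": joint angles; "joint_vel": joint speeds; "joint_efforts": joint torques, N m; "position": TCP position; "ee_rot": TCP orientation; "contact_force": force on the tool from outside, world axes, zero at the start; "wrist_torque": the same for the moment, N m; "gripper_width": finger opening in mm; "grasp_force": force on a finger pad.
Only numpy, scipy, OpenCV 4.12 (cv2) and the standard library are available. Lean on these libraries where they do the work, as an engineer would, in place of code of your own. Each camera call takes 0.05 s, during which the arm holds its last target. There are 200 camera calls.

## Task

On the test stand, slide the large aluminium sleeve across the deck, without lifting it, until it stands over the end of the upright shaft, press it down over the shaft until it is fully home, then swing the keeper bar across the middle of the sleeve to its stop. Leave the small sleeve and the brass elbow on the deck where they are.

Things in the scene. Friction and masses are not known exactly. Their poses are not given: they have to be found in the camera images.
- stand: fixed test stand: dark steel deck 380 x 250 mm, its top 70 mm above the table. Origin on the axis of its upright shaft, at table level; z up. The deck spans x -235 to +145 mm, y +-125 mm. A round well of 104 mm diameter in the deck surrounds the shaft. The keeper's pivot post is at x 0, y -85 mm
- stop_pins (a point): point on the deck midway between two upright steel stop pins (16 mm diameter, 14 mm high, at the stand's x +44, y +-37 mm), beyond the shaft. A large sleeve pushed in the stand's +x against both pins is centred on the shaft within 2 mm
- shaft_top (a point): centre of the flat top of the upright steel shaft, 68.5 mm above the table, 1.5 mm below the deck's surface; the shaft is 52 mm in diameter, tapered to 43 mm over its top 8 mm
- follower (a joint): black flat ring (98 mm outside, 55 mm inside) around the shaft, flush with the deck at 0; it carries the sleeve and is pushed straight down the shaft, against friction, to 0.040 m (fully home), and stays where it is left. Moving it takes 17 N in all, of which the sleeve's weight gives about 7
- sleeve: the large sleeve: a plain aluminium ring, 96 mm outside diameter, 56 mm bore right through, 56 mm high, about 0.7 kg, standing on the deck; origin at the centre of its underside, z up along its bore. Fully home its underside is 30 mm above the table and its top 16 mm above the deck; too wide to grip across
- small_sleeve: small aluminium ring on the deck, 68 mm outside diameter, 34 mm bore, 50 mm high; not to be moved; origin at the centre of its underside
- elbow: brass pipe elbow on the deck, 62 mm high and about 70 mm long, 44 mm diameter collars; not to be moved; origin at the centre of its underside, side branch along its x
- keeper (a joint): flat steel keeper bar, 22 mm wide, 10 mm thick, reaching 130 mm from its upright pivot, underside 19 mm above the deck. At 0 it points along the stand's +x, beside the well (open); it grows as the bar swings towards the stand's +y, over the well; at 1.57 it lies across the middle of the shaft, its stop is at 1.60. It turns easily and stays where it is left
- keeper_knob (a point): top centre of the black upright knob on the keeper bar, 115 mm from the pivot: 16 mm diameter, 32 mm high above the bar; its top is 61 mm above the deck
Mind the look-alikes: they are no part of the job. Leave any purple or red look-alike of the sleeve alone.

How it is judged (in metres and radians):
On the way, in this order (a step that is already met when the one before it is completed fails the run):
1. the large sleeve is over the shaft and fully home (z of sleeve in the frame of stand below 0.033 m and horizontal distance between sleeve and shaft_top below 0.005 m and angle between sleeve's own z axis and vertical below 0.06 rad), for 0.2 s.
2. the keeper bar lies across the sleeve (value of joint keeper above 1.45 rad), for 0.2 s.
At the end, for the whole second after the job is handed in: The large sleeve is on the shaft (axes within 5 mm, upright within 0.06 rad) with its underside within 3 mm of fully home, at rest, and the keeper bar lies across it (joint above 1.45 rad). The small sleeve and the elbow have not been moved by more than 25 mm (all of step 1 and linear speed of sleeve below 0.02 m/s and value of joint keeper above 1.45 rad); the robot touches nothing.
It fails at once if the small sleeve is moved by more than 25 mm (distance of small_sleeve from where it was at the start of the episode above 0.025 m).
It fails at once if the elbow is moved by more than 25 mm (distance of elbow from where it was at the start of the episode above 0.025 m).
It fails at once if the large sleeve is lifted more than 20 mm off the deck (z of sleeve in the frame of stand above 0.09 m).
It also fails if it takes over 61 s, if anything falls off the work surface, if the arm or the gripper's body presses on something with over 40 N, if the wrist force passes 120 N, or if a joint passes its speed limit or range.

## Working session

There is one attempt and no reset: what is moved stays moved. The work goes in short steps, Python scripts to look and compute and a tool call to move; the robot and the scene stay as the last step left them, time stands still between calls to the robot, and variables do not carry over. Pictures are saved under pics/ and viewed, at most 11 in all, crops included, and the job is handed in when it is done.

Besides the shell and the picture viewer there is one more tool, called after "Call:" as name(argument=value, ...), one argument or row to a line, values as JSON. move_arm: Moves the arm, as the interface text tells. Its arguments: {"type":"object","properties":{"fingers":{"type":"array","items":{"type":"number"}},"travel":{"type":"array","items":{"type":"array","items":{"type":"number"}}},"dr":{"type":"array","items":{"type":"array","items":{"type":"number"}}}},"required":["fingers","travel","dr"]}

```bash
mkdir -p pics; python3 - <<'E'
from bench import arm
import cv2,numpy as np
s=arm.read_state();print(s)
ims=[]
for n in("scene","side"):
    im=arm.get_image(n);cv2.imwrite(f"pics/{n}0.png",im[:,:,::-1]);m=arm.camera_model(n);print(n,m)
im=arm.get_image("wrist");cv2.imwrite("pics/wrist0.png",im[:,:,::-1]);print(arm.camera_model("wrist"))
E
```

```text
{'clock': 0.0, 'joints': array([ 1.39460465e+00,  3.85573036e-01,  6.65113484e-03, -5.25864324e-04,
       -1.19398992e+00, -2.58622971e-01]), 'joint_vel': array([ 0.00029479, -0.00078893, -0.00049166, -0.0002943 , -0.00133792,
        0.00032538]), 'joint_efforts': array([ 6.74414914e-04, -3.92291522e+01,  1.88404280e+01,  4.18637574e+00,
       -4.60379742e-03,  8.24951030e-06]), 'position': array([263.14294085, 566.6876548 , 403.61713771]), 'ee_rot': array([ 9.76438463e-01, -2.15793301e-01, -2.00592611e-04,  1.06691845e-03]), 'contact_force': array([-0.34068409, -0.18261482, -0.75462449]), 'wrist_torque': array([-0.03335136, -0.02762673, -0.00295295]), 'grasp_force': 0.0, 'gripper_width': 85.67522003373976}
scene {'intrinsics': array([[391.0140736 ,   0.        , 258.61785572],
       [  0.        , 391.0140736 , 196.2857938 ],
       [  0.        ,   0.        ,   1.        ]]), 'pose': array([[ 8.20191819e-01, -4.96458015e-01,  2.84279476e-01,
         7.68070573e+02],
       [ 5.72061746e-01,  7.06912522e-01, -4.15956783e-01,
        -3.78064593e+02],
       [ 5.54435722e-03,  
[... 490 characters left out ...]
38e+02],
       [-3.96099847e-03,  6.32673492e-01,  7.74408525e-01,
         8.30436607e+02],
       [ 0.00000000e+00,  0.00000000e+00,  0.00000000e+00,
         1.00000000e+00]])}
{'intrinsics': array([[264.98483606,   0.        , 254.41385607],
       [  0.        , 264.98483606, 194.11525458],
       [  0.        ,   0.        ,   1.        ]]), 'pose': array([[-4.22011096e-01,  8.71759606e-01,  2.48881144e-01,
         3.25410411e+02],
       [-9.06586961e-01, -4.06580601e-01, -1.13103036e-01,
         5.38385767e+02],
       [ 2.59158646e-03, -2.73363136e-01,  9.61907417e-01,
         3.71821290e+02],
       [ 0.00000000e+00,  0.00000000e+00,  0.00000000e+00,
         1.00000000e+00]])}
```

View pics/scene0.png

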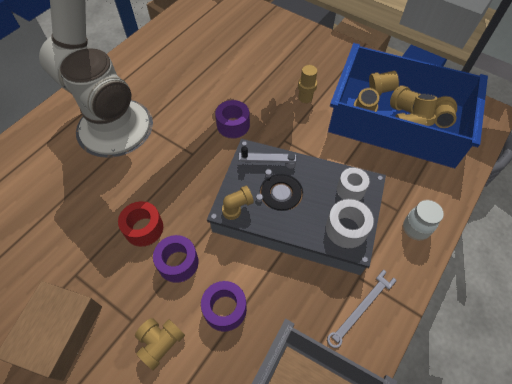

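View pics/side0.png

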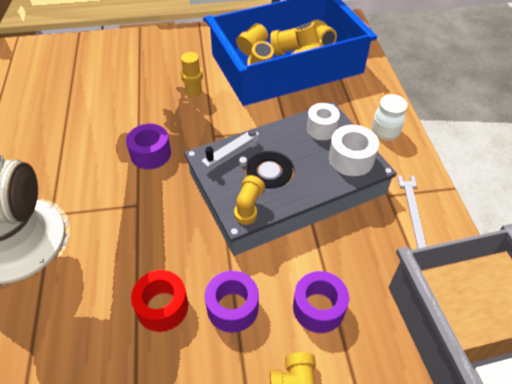

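View pics/wrist0.png

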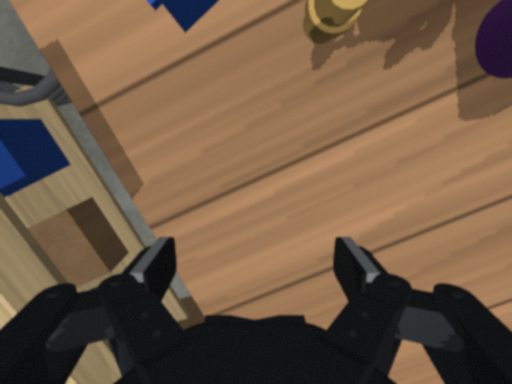

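The scene view shows the shaft at about (281,192), the keeper knob (244,153) with its pivot near (291,158), the large sleeve (350,223), the small sleeve (354,182) and the elbow (236,203). The side view has the shaft at (269,170), sleeve (354,150) and knob (210,154). The wrist view doesn't show the stand.

```bash
cat > h.py <<'E'
import numpy as np,cv2
from bench import arm
def cam(n):
    m=arm.camera_model(n);return m['intrinsics'],m['pose']
def ray(c,p):
    K,T=c;d=np.linalg.inv(K)@[p[0],p[1],1.];d=T[:3,:3]@(d*[1,-1,-1]);return T[:3,3],d/np.linalg.norm(d)
def plane(c,p,z):
    o,d=ray(c,p);return o+d*(z-o[2])/d[2]
def tri(cps):
    A=0;b=0;R=[]
    for c,p in cps:
        o,d=ray(c,p);M=np.eye(3)-np.outer(d,d);A=A+M;b=b+M@o;R.append((M,o))
    x=np.linalg.solve(A,b);return x,max(np.linalg.norm(M@(x-o)) for M,o in R)
def proj(c,X):
    K,T=c;q=T[:3,:3].T@(np.array(X,float)-T[:3,3]);q=K@(q*[1,-1,-1]);return q[:2]/q[2]
E
python3 - <<'E'
import cv2,numpy as np
a=cv2.imread('pics/scene0.png')[130:280,200:400];b=cv2.imread('pics/side0.png')[95:245,180:400]
a=cv2.resize(a,None,fx=3.6,fy=3.6,interpolation=2)[:, :];b=cv2.resize(b,None,fx=3.6,fy=3.6,interpolation=2)
cv2.imwrite('pics/ca.png',a);cv2.imwrite('pics/cb.png',b)
for n,box in(('scene',(200,130,400,280)),('side',(180,95,400,245))):
    im=cv2.imread(f'pics/{n}0.png');h=cv2.cvtColor(im,cv2.COLOR_BGR2HSV)
    m=((h[...,1]<40)&(h[...,2]>175)).astype(np.uint8);k=np.zeros_like(m);x0,y0,x1,y1=box;k[y0:y1,x0:x1]=1;m*=k
    cs,hi=cv2.findContours(m,cv2.RETR_CCOMP,cv2.CHAIN_APPROX_NONE)
    for c,q in zip(cs,hi[0]):
        if len(c)>20:print(n,'hole' if q[3]>=0 else 'outer',cv2.contourArea(c),[np.round(v,1) for v in cv2.fitEllipse(c)],cv2.boundingRect(c))
E
```

```text
scene outer 1227.0 [array([351.1, 218.2]), array([36.2, 43.3]), np.float64(112.4)] (330, 199, 43, 39)
scene hole 538.0 [array([351. , 217.9]), array([24.2, 28.4]), np.float64(111.6)] (337, 205, 29, 27)
scene outer 482.5 [array([354.5, 179.2]), array([22.2, 27.8]), np.float64(108.1)] (341, 168, 28, 24)
scene hole 184.0 [array([354.4, 179.1]), array([13.8, 17.1]), np.float64(109.2)] (346, 172, 18, 15)
side outer 253.0 [array([268.7, 169.5]), array([15.3, 21.2]), np.float64(90.0)] (258, 162, 22, 16)
side outer 322.0 [array([231.6, 145.9]), array([ 8.8, 56.5]), np.float64(57.9)] (214, 132, 39, 30)
side outer 1259.5 [array([354.6, 141.6]), array([33.6, 47.8]), np.float64(101.2)] (331, 124, 48, 36)
side hole 376.0 [array([354.8, 141. ]), array([17.8, 27.1]), np.float64(100.8)] (341, 132, 28, 19)
side outer 423.0 [array([387.1, 122.9]), array([22.4, 29.5]), np.float64(146.1)] (374, 108, 26, 30)
side outer 537.0 [array([323.7, 113.7]), array([21.9, 31.4]), np.float64(93.8)] (308, 103, 32, 23)
side hole 99.0 [array([323.4, 113.1]), array([ 8.4, 15.4]), np.float64(96.2)] (316, 109, 16, 9)
side outer 286.0 [array([390.7, 103.5]), array([18.4, 21.1]), np.float64(114.6)] (380, 95, 20, 19)
```

View pics/ca.png

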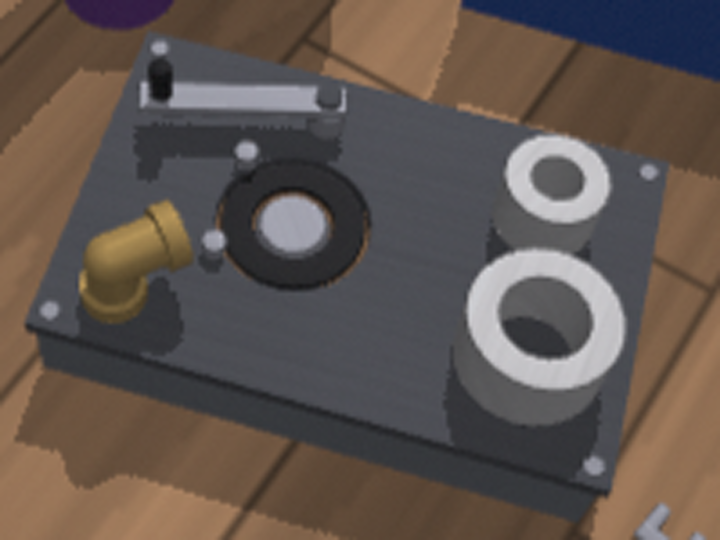

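View pics/cb.png

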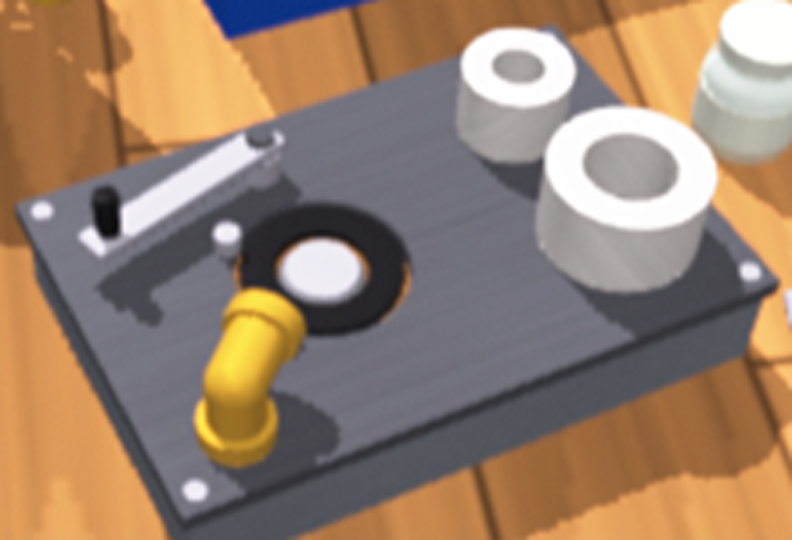

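The crops show the shaft at scene (281,192) and side (269,170). They also show the stop pins, the corner bolts, the knob top and the pivot. The elbow stands on the outer +x corner next to one of the pins, and the small sleeve is close beside the large one.

```bash
python3 - <<'E'
from h import *
S,D=cam('scene'),cam('side')
f=lambda p:(p[0]/3.6+200-.4,p[1]/3.6+130-.4)
g=lambda p:(p[0]/3.6+180-.4,p[1]/3.6+95-.4)
P={}
def T(n,a,b):
    x,e=tri([(S,a),(D,b)]);P[n]=x;print(n,x.round(1),'err',round(e,1))
T('shaft',f((293,223)),g((321,269)))
T('sleeve',(351.05,218.05),(354.7,141.3))
T('small',(354.45,179.1),(323.6,113.4))
T('knob',f((160,64)),g((105,192)))
T('pivot',f((330,96)),g((260,134)))
T('pinA',f((247,149)),g((228,230)))
T('b1',f((159,47)),g((41,210)))
T('b3',f((594,466)),g((750,271)))
T('b4',f((49,310)),g((195,490)))
T('elbowbase',f((113,297)),g((236,442)))
T('elbowtop',f((112,243)),g((228,352)))
T('elbowmouth',f((178,232)),g((268,312)))
b2=plane(S,f((649,172)),72);print('b2',b2.round(1)); pinB=plane(S,f((213,238)),84);print('pinB',pinB)
x=P['b1']-b2;y=0
v=(P['b1']-b2)+(P['b4']-P['b3']);th=np.arctan2(v[1],v[0]);
w=(P['b4']-P['b1'])+(P['b3']-b2);th2=np.arctan2(w[1],w[0])-np.pi/2
print('yaw',th,th2, 'keeper',np.arctan2(*(P['knob']-P['pivot'])[1::-1]),'centre',(P['b1']+P['b3']+P['b4']+b2)/4)
R=np.array([[np.cos(th),np.sin(th)],[-np.sin(th),np.cos(th)]])
P['pinB']=pinB;P['b2']=b2
for n in P:print(n,(R@(P[n]-P['shaft'])[:2]).round(1),P[n][2].round(1))
E
```

```text
shaft [536.5  56.9  65.1] err 0.8
sleeve [714.1  58.  122.2] err 1.1
small [672.4 155.1 117.3] err 0.8
knob [415.2  74.2 130.4] err 0.7
pivot [511.8 137.  100.9] err 1.1
pinA [484.3  77.5  84.7] err 0.8
b1 [376.7 123.2  69.4] err 1.0
b3 [782.6  15.4  70.3] err 1.2
b4 [444.8 -91.4  70.5] err 1.0
elbowbase [470.6 -57.6  63. ] err 0.4
elbowtop [469.8 -51.6 130.2] err 3.4
elbowmouth [495.1 -17.2 118.6] err 2.4
b2 [716.1 226.5  72. ]
pinB [505.79532289   6.29059992  84.        ]
yaw -2.8407805484347977 -2.8352557852471607 keeper -2.5648197445745033 centre [580.05545618  68.44850424  70.5632798 ]
shaft [0. 0.] 65.1
sleeve [-170.    51.5] 122.2
small [-158.9  -53.6] 117.3
knob [110.7 -52.4] 130.4
pivot [ -0.1 -83.8] 100.9
pinA [ 43.7 -35.1] 84.7
b1 [ 133.  -110.7] 69.4
b3 [-222.8  112.5] 70.3
b4 [131.5 114.4] 70.5
elbowbase [96.8 89.9] 63.0
elbowtop [95.8 83.9] 130.2
elbowmouth [61.5 58.5] 118.6
pinB [44.3 39.2] 84.0
b2 [-221.9 -108.8] 72.0
```

Call:
move_arm(
  fingers=[5, 5, 5, 5, 5, 5, 5, 5, 5, 5],
  travel=[
    [41, 18, 0],
    [82, 36, 0],
    [123, 54, 0],
    [165, 72, 0],
    [206, 90, 0],
    [247, 108, 0],
    [288, 126, 0],
    [330, 144, 0],
    [371, 162, 0],
    [412, 180, 0],
  ],
  dr=[
    [0, 0, 0.08],
    [0, 0, 0.16],
    [0, 0, 0.24],
    [0, 0, 0.32],
    [0, 0, 0.4],
    [0, 0, 0.48],
    [0, 0, 0.56],
    [0, 0, 0.64],
    [0, 0, 0.74],
    [0, 0, 0.832],
  ],
)

```text
clock: 1.15
position: [562.0, 228.5, 404.5]
ee_rot: [0.805, -0.593, -0.0, 0.0]
contact_force: [0.3, 1.7, -0.8]
gripper_width: 5.1
grasp_force: 0.0
```

Call:
move_arm(
  fingers=[5, 5, 5, 5, 5, 5, 5],
  travel=[
    [42, -19, 0],
    [83, -38, 0],
    [125, -57, 0],
    [166, -76, 0],
    [208, -95, 0],
    [208, -95, 0],
    [208, -95, 0],
  ],
  dr=[
    [0, 0, 0],
    [0, 0, 0],
    [0, 0, 0],
    [0, 0, 0],
    [0, 0, 0],
    [0, 0, 0],
    [0, 0, 0],
  ],
)

```text
clock: 1.85
position: [714.4, 58.9, 403.2]
ee_rot: [0.805, -0.593, -0.001, 0.001]
contact_force: [0.6, -0.2, -0.7]
gripper_width: 5.1
grasp_force: 0.0
```

```bash
python3 - <<'E'
from h import *
s=arm.read_state();print(s['position'],s['ee_rot'],s['joints']);W=cam('wrist')
im=arm.get_image('wrist');cv2.imwrite('pics/w1.png',im[:,:,::-1]);np.savez('w1.npz',K=W[0],T=W[1])
for n,X in dict(shaft=(536.5,56.5,68.5),sleeve=(714.1,58,126),small=(672.4,155,120),knob=(415,74,131)).items():print(n,proj(W,X).round(1))
h=cv2.cvtColor(im,cv2.COLOR_RGB2HSV)
m=((h[...,1]<45)&(h[...,2]>150)).astype(np.uint8)
cs,hi=cv2.findContours(m,cv2.RETR_CCOMP,cv2.CHAIN_APPROX_NONE)
for c,q in zip(cs,hi[0]):
    if cv2.contourArea(c)>150:print('hole' if q[3]>=0 else 'outer',cv2.contourArea(c),[np.round(v,1) for v in cv2.fitEllipse(c)])
E
```

```text
[714.41618247  58.85093359 403.15979816] [ 8.05321998e-01 -5.92836545e-01 -8.33862337e-04  7.84399320e-04] [ 3.06928067e-01  5.46335504e-01  2.68368284e-01 -4.41591207e-04
 -1.29507900e+00 -5.16508900e-03]
shaft [393.  219.8]
sleeve [253.9 192. ]
small [264.1 283.5]
knob [521.1 288.4]
outer 252.5 [array([254.7, 301.2]), array([15.6, 23.2]), np.float64(128.8)]
outer 1258.5 [array([446.4, 283. ]), array([ 15.7, 127.6]), np.float64(76.6)]
outer 3045.5 [array([118.9, 250.7]), array([54.5, 72.4]), np.float64(54.7)]
hole 346.5 [array([118.2, 250.3]), array([33.4, 44.8]), np.float64(117.8)]
outer 913.0 [array([392.6, 220.1]), array([31.1, 37.3]), np.float64(60.3)]
outer 7151.0 [array([254.9, 189.1]), array([ 91.4, 100.2]), np.float64(89.7)]
hole 2489.0 [array([254.9, 192.4]), array([55.1, 57.5]), np.float64(88.2)]
outer 1889.5 [array([181.8,  83.2]), array([ 25.6, 158.3]), np.float64(22.0)]
outer 22897.0 [array([ 44.9, 110.6]), array([ 98.9, 348.6]), np.float64(3.6)]
```

View pics/w1.png

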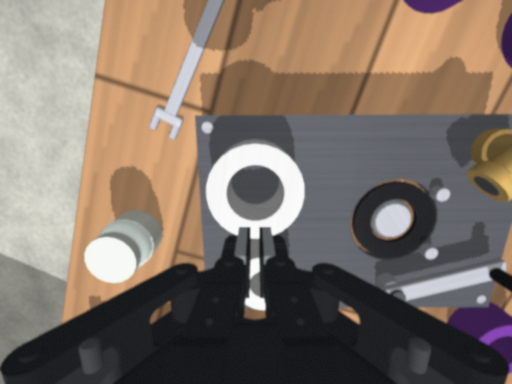

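The wrist view agrees with the triangulation to within 1 px: sleeve at (255,192), shaft at (393,220). I'll lower the closed fingers into the sleeve's bore and then open them against its wall.

Call:
move_arm(
  fingers=[4, 4, 4, 4, 4, 4, 4],
  travel=[
    [0.8, 1.4, 35],
    [0.8, 1.4, 70],
    [0.8, 1.4, 95],
    [0.8, 1.4, 108],
    [0.8, 1.4, 118],
    [0.8, 1.4, 125],
    [0.8, 1.4, 125],
  ],
  dr=[
    [0, 0, 0],
    [0, 0, 0],
    [0, 0, 0],
    [0, 0, 0],
    [0, 0, 0],
    [0, 0, 0],
    [0, 0, 0],
  ],
)

```text
clock: 2.6
position: [712.8, 59.2, 279.7]
ee_rot: [0.806, -0.592, -0.0, 0.0]
contact_force: [-0.6, 0.7, 0.1]
gripper_width: 3.8
grasp_force: 0.0
```

Call:
move_arm(
  fingers=[10, 14, 18, 22, 25, 28, 28, 28],
  travel=[
    [0, 0, 0],
    [0, 0, 0],
    [0, 0, 0],
    [0, 0, 0],
    [0, 0, 0],
    [0, 0, 0],
    [0, 0, 0],
    [0, 0, 0],
  ],
  dr=[
    [0, 0, 0],
    [0, 0, 0],
    [0, 0, 0],
    [0, 0, 0],
    [0, 0, 0],
    [0, 0, 0],
    [0, 0, 0],
    [0, 0, 0],
  ],
)

```text
clock: 3.4
position: [713.1, 58.9, 279.9]
ee_rot: [0.806, -0.592, 0.0, -0.0]
contact_force: [0.7, 0.6, 0.0]
gripper_width: 27.7
grasp_force: 6.3
```

Call:
move_arm(
  fingers=[32, 34, 34],
  travel=[
    [0, 0, 0],
    [0, 0, 0],
    [0, 0, 0],
  ],
  dr=[
    [0, 0, 0],
    [0, 0, 0],
    [0, 0, 0],
  ],
)

```text
clock: 3.7
position: [713.0, 58.9, 279.7]
ee_rot: [0.806, -0.592, 0.0, -0.0]
contact_force: [2.1, 0.3, -0.6]
gripper_width: 30.4
grasp_force: 55.0
```

```bash
python3 - <<'E'
from h import *
s=arm.read_state();print(s['position'],s['ee_rot'],s['grasp_force'],s['gripper_width'])
im=arm.get_image('wrist');W=cam('wrist')
h=cv2.cvtColor(im,cv2.COLOR_RGB2HSV)
m=((h[...,1]<45)&(h[...,2]>150)).astype(np.uint8)
cs,hi=cv2.findContours(m,cv2.RETR_CCOMP,cv2.CHAIN_APPROX_NONE)
for c,q in zip(cs,hi[0]):
    if 500<cv2.contourArea(c)<40000:print('hole' if q[3]>=0 else 'outer',cv2.contourArea(c),[np.round(v,1) for v in cv2.fitEllipse(c)],plane(W,cv2.fitEllipse(c)[0],68.5).round(1))
cv2.imwrite('pics/w2.png',im[:,:,::-1])
E
```

```text
[713.01153686  58.85768349 279.71050265] [ 8.06024016e-01 -5.91882764e-01  1.83724423e-04 -2.14495454e-04] 55.007680042181164 30.383892108547624
outer 1365.5 [array([ 17.3, 328.1]), array([39.8, 55.2]), np.float64(58.4)] [869.4 209.1  68.5]
outer 1244.0 [array([255.9, 307.1]), array([22.4, 86.5]), np.float64(90.0)] [688.8 131.3  68.5]
outer 1861.0 [array([ 57.1, 289.1]), array([37. , 75.3]), np.float64(92.8)] [842.2 161.8  68.5]
outer 2133.5 [array([471.4, 278.3]), array([44.8, 60.7]), np.float64(62.0)] [537.8  56.6  68.5]
outer 9206.5 [array([254.7, 236.9]), array([134.7, 172.1]), np.float64(90.5)] [708.   73.3  68.5]
outer 3287.0 [array([134.7,  85. ]), array([ 41.7, 164.7]), np.float64(19.4)] [811.2  -3.5  68.5]
outer 1373.0 [array([  31.6, -928.9]), array([  20.8, 2219.3]), np.float64(1.6)] [ 897.1 -292.2   68.5]
```

View pics/w2.png

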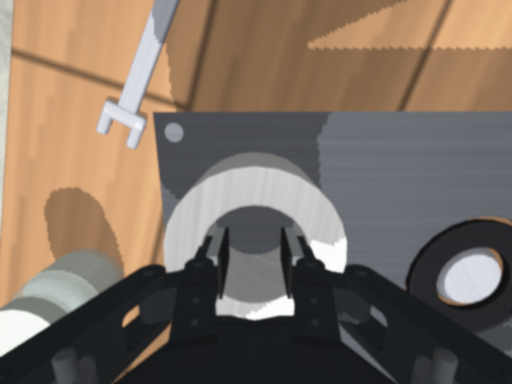

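The fingers are gripping the bore from inside, and the shaft is at (471,278) in the picture. Next I'll slide the sleeve.

Call:
move_arm(
  fingers=[34, 34, 34, 34, 34, 34, 34, 34, 34, 34],
  travel=[
    [0, 6, 0],
    [-2, 18, 0],
    [-4, 32, 0],
    [-6, 46, 0],
    [-9, 60, 0],
    [-12, 74, 0],
    [-16, 88, 0],
    [-21, 102, 0],
    [-26, 114, 0],
    [-30, 124, 0],
  ],
  dr=[
    [0, 0, 0],
    [0, 0, 0],
    [0, 0, 0],
    [0, 0, 0],
    [0, 0, 0],
    [0, 0, 0],
    [0, 0, 0],
    [0, 0, 0],
    [0, 0, 0],
    [0, 0, 0],
  ],
)

```text
clock: 4.75
position: [584.5, 50.1, 279.6]
ee_rot: [0.806, -0.592, -0.0, 0.0]
contact_force: [1.5, -0.2, -2.6]
gripper_width: 30.1
grasp_force: 55.4
```

Call:
move_arm(
  fingers=[34, 34, 34, 34, 34, 34, 34],
  travel=[
    [-4, 8, 0],
    [-8, 16, 0],
    [-12, 25, 0],
    [-16, 34, 0],
    [-19, 40, 0],
    [-20, 43, 0],
    [-20, 43, 0],
  ],
  dr=[
    [0, 0, 0],
    [0, 0, 0],
    [0, 0, 0],
    [0, 0, 0],
    [0, 0, 0],
    [0, 0, 0],
    [0, 0, 0],
  ],
)

```text
clock: 5.45
position: [537.8, 56.6, 279.7]
ee_rot: [0.806, -0.592, -0.001, 0.001]
contact_force: [-2.3, 1.2, -1.2]
gripper_width: 30.4
grasp_force: 55.4
```

```bash
python3 - <<'E'
from h import *
s=arm.read_state();print(s['position'],s['ee_rot'],s['contact_force'],s['wrist_torque'])
o=[]
for n,b in(('wrist',None),('scene',(220,150,320,250)),('side',(200,110,300,210))):
    im=arm.get_image(n)[:,:,::-1]
    if b:im=im[b[1]:b[3],b[0]:b[2]]
    o.append(cv2.resize(im,(400,300)))
o.append(o[0]*0)
cv2.imwrite('pics/m3.png',np.vstack([np.hstack(o[:2]),np.hstack(o[2:])]))
E
```

```text
[537.77060428  56.61004027 279.6863148 ] [ 8.06065701e-01 -5.91825243e-01 -7.03935838e-04  6.86379932e-04] [-2.28015843  1.15663047 -1.15545072] [0.45691815 0.50578214 0.01209519]
```

View pics/m3.png

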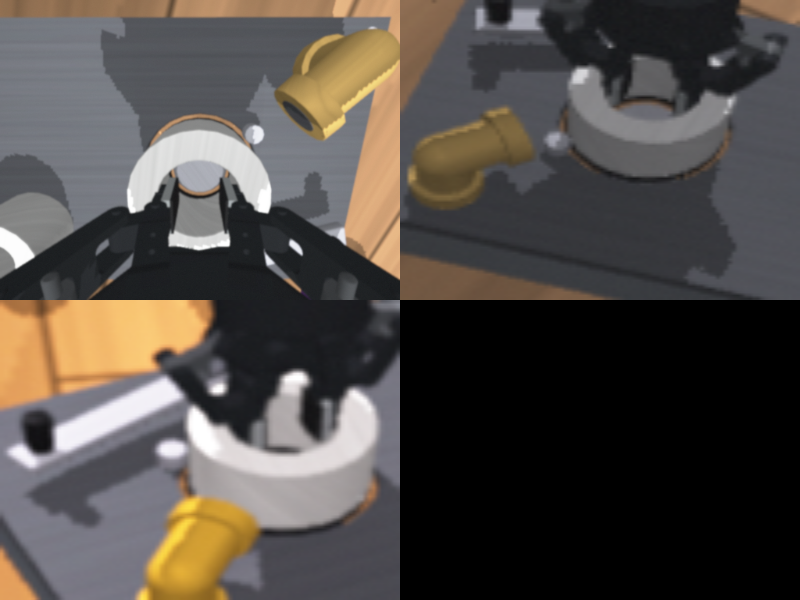

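The sleeve is standing over the well: in the wrist panel the orange well rim (199,155) is centred under it. I'll release it, back out, and open the fingers so the tips can press on the rim at both sides.

Call:
move_arm(
  fingers=[10, 10, 10, 10, 10, 10, 20, 62, 62, 62],
  travel=[
    [0, 0, 0],
    [0, 0, 0],
    [0, 0, -5],
    [0, 0, -20],
    [0, 0, -40],
    [0, 0, -45],
    [0, 0, -45],
    [0, 0, -45],
    [0, 0, -45],
    [0, 0, -45],
  ],
  dr=[
    [0, 0, 0],
    [0, 0, 0],
    [0, 0, 0],
    [0, 0, 0],
    [0, 0, 0],
    [0, 0, 0],
    [0, 0, 0],
    [0, 0, 0],
    [0, 0, 0],
    [0, 0, 0],
  ],
)

```text
clock: 6.6
position: [538.4, 56.5, 323.9]
ee_rot: [0.806, -0.592, -0.0, 0.001]
contact_force: [-0.7, -0.4, -0.6]
gripper_width: 61.7
grasp_force: 0.0
```

Call:
move_arm(
  fingers=[62, 62, 62, 62, 62, 62, 62],
  travel=[
    [0, 0, 0],
    [0, 0, 8],
    [0, 0, 16],
    [0, 0, 23],
    [0, 0, 29],
    [0, 0, 34],
    [0, 0, 34],
  ],
  dr=[
    [0, 0, 0],
    [0, 0, 0],
    [0, 0, 0],
    [0, 0, 0],
    [0, 0, 0],
    [0, 0, 0],
    [0, 0, 0],
  ],
)

```text
clock: 7.3
position: [538.5, 56.5, 290.6]
ee_rot: [0.806, -0.592, -0.0, 0.0]
contact_force: [-1.4, -0.8, 2.0]
gripper_width: 62.0
grasp_force: 0.7
```

Call:
move_arm(
  fingers=[62, 62, 62, 62, 62],
  travel=[
    [0, 0, 3],
    [0, 0, 6],
    [0, 0, 9],
    [0, 0, 12],
    [0, 0, 12],
  ],
  dr=[
    [0, 0, 0],
    [0, 0, 0],
    [0, 0, 0],
    [0, 0, 0],
    [0, 0, 0],
  ],
)

```text
clock: 7.8
position: [538.4, 56.5, 279.6]
ee_rot: [0.806, -0.592, 0.0, 0.0]
contact_force: [-3.6, -1.3, 6.9]
gripper_width: 62.2
grasp_force: 3.7
```

Call:
move_arm(
  fingers=[62, 62, 62, 62, 62, 62, 62, 62],
  travel=[
    [0, 0, 4],
    [0, 0, 8],
    [0, 0, 12],
    [0, 0, 16],
    [0, 0, 20],
    [0, 0, 24],
    [0, 0, 26],
    [0, 0, 26],
  ],
  dr=[
    [0, 0, 0],
    [0, 0, 0],
    [0, 0, 0],
    [0, 0, 0],
    [0, 0, 0],
    [0, 0, 0],
    [0, 0, 0],
    [0, 0, 0],
  ],
)

```text
clock: 8.6
position: [538.5, 56.5, 253.8]
ee_rot: [0.806, -0.592, 0.0, 0.0]
contact_force: [-3.4, 0.4, 9.7]
gripper_width: 62.1
grasp_force: 4.5
```

Call:
move_arm(
  fingers=[62, 62, 62, 62, 62],
  travel=[
    [0, 0, 1.5],
    [0, 0, 3],
    [0, 0, 4.5],
    [0, 0, 5],
    [0, 0, 5],
  ],
  dr=[
    [0, 0, 0],
    [0, 0, 0],
    [0, 0, 0],
    [0, 0, 0],
    [0, 0, 0],
  ],
)

```text
clock: 9.1
position: [538.4, 56.6, 253.6]
ee_rot: [0.807, -0.591, 0.001, 0.0]
contact_force: [-13.0, 1.6, 36.2]
gripper_width: 61.9
grasp_force: 18.2
```

Call:
move_arm(
  fingers=[62, 62, 62, 62, 62, 62],
  travel=[
    [0, 0, -6],
    [0, 0, -30],
    [0, 0, -70],
    [0, 0, -110],
    [0, 0, -150],
    [0, 0, -150],
  ],
  dr=[
    [0, 0, 0],
    [0, 0, 0],
    [0, 0, 0],
    [0, 0, 0],
    [0, 0, 0],
    [0, 0, 0],
  ],
)

```text
clock: 9.7
position: [539.9, 56.8, 403.9]
ee_rot: [0.806, -0.591, 0.004, -0.005]
contact_force: [0.6, 0.7, -0.1]
gripper_width: 62.0
grasp_force: 0.0
```

```bash
python3 - <<'E'
from h import *
s=arm.read_state();print(s['position'],s['ee_rot'])
o=[];B={'scene':(220,140,320,215),'side':(195,120,315,210)}
for n in('wrist','scene','side'):
    im=arm.get_image(n)[:,:,::-1];cv2.imwrite(f'pics/{n}4.png',im);W=cam(n)
    h=cv2.cvtColor(im,cv2.COLOR_BGR2HSV);m=((h[...,1]<45)&(h[...,2]>(150 if n=='wrist' else 175))).astype(np.uint8)
    cs,hi=cv2.findContours(m,cv2.RETR_CCOMP,cv2.CHAIN_APPROX_NONE)
    q0=proj(W,(537.2,56.5,86))
    for c,q in zip(cs,hi[0]):
        if len(c)>20:
            e=cv2.fitEllipse(c)
            if np.hypot(*(np.array(e[0])-q0))<50:print(n,'hole' if q[3]>=0 else 'outer',cv2.contourArea(c),[np.round(v,1) for v in e],plane(W,e[0],86).round(1))
    if n in B:b=B[n];im=im[b[1]:b[3],b[0]:b[2]]
    o.append(cv2.resize(im,(400,300)))
o.append(o[0]*0)
cv2.imwrite('pics/m4.png',np.vstack([np.hstack(o[:2]),np.hstack(o[2:])]))
E
```

```text
[539.87672403  56.78228731 403.85393341] [ 0.80630405 -0.59146453  0.00424841 -0.005043  ]
wrist outer 967.5 [array([260.9, 179.6]), array([33.7, 36.7]), np.float64(83.2)] [535.4  50.8  86. ]
wrist outer 5793.5 [array([262. , 180.5]), array([82. , 93.4]), np.float64(56.2)] [533.8  51.4  86. ]
wrist hole 1868.0 [array([260.3, 183.1]), array([48.1, 49.5]), np.float64(88.4)] [534.7  54.7  86. ]
scene outer 978.5 [array([281.7, 188.9]), array([32.3, 38.6]), np.float64(95.1)] [540.2  52.1  86. ]
scene hole 270.0 [array([281.7, 187.9]), array([20.8, 24. ]), np.float64(98.2)] [538.9  54.4  86. ]
scene outer 159.0 [array([269.3, 156.3]), array([ 4.9, 53.1]), np.float64(91.3)] [462.9 114.   86. ]
side outer 1252.5 [array([270.1, 164.4]), array([34.8, 46. ]), np.float64(94.1)] [537.4  52.9  86. ]
side hole 213.5 [array([269.8, 162.8]), array([16.2, 25.6]), np.float64(93.0)] [537.6  57.4  86. ]
side outer 319.5 [array([231.4, 146. ]), array([ 8.7, 55.9]), np.float64(57.8)] [463.9 116.8  86. ]
```

View pics/m4.png

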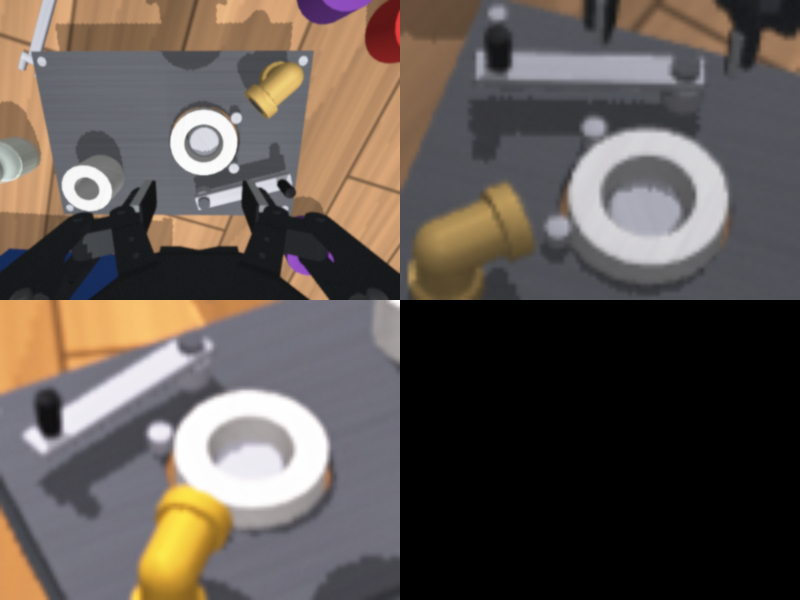

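The sleeve has sunk nearly to pin height around the shaft, and the shaft top is visible in its bore. I'll check the height of its top rim from two views.

```bash
python3 - <<'E'
from h import *
ps=[]
for n in('scene','side'):
    im=cv2.imread(f'pics/{n}4.png');W=cam(n)
    g=cv2.resize(cv2.cvtColor(im,cv2.COLOR_BGR2GRAY),None,fx=4,fy=4,interpolation=cv2.INTER_CUBIC)
    q0=proj(W,(537.2,56.5,86))
    for t in(150,170):
        cs,_=cv2.findContours((g>t).astype(np.uint8),cv2.RETR_EXTERNAL,cv2.CHAIN_APPROX_NONE)
        c=max((c for c in cs if cv2.pointPolygonTest(cv2.convexHull(c),tuple(4*q0),False)>0),key=len)[:,0]/4-.375
        top=c[c[:,1]<q0[1]]   # far half of the top rim
        o=[]
        for z in(82,86,90,94):
            X=np.array([plane(W,p,z)[:2] for p in top])
            A=np.c_[2*X,np.ones(len(X))];s=np.linalg.lstsq(A,(X**2).sum(1),rcond=None)[0]
            o.append((z,s[:2].round(1).tolist(),round(np.sqrt(s[2]+s[0]**2+s[1]**2),1), np.hypot(*(X-[537.2,56.5]).T).mean().round(1)))
        print(n,t,len(top),*o,sep='\n ')
E
```

```text
scene
 150
 194
 (82, [538.5, 55.2], np.float64(47.2), np.float64(46.0))
 (86, [539.6, 53.1], np.float64(46.9), np.float64(44.1))
 (90, [540.8, 50.9], np.float64(46.7), np.float64(42.4))
 (94, [541.9, 48.7], np.float64(46.5), np.float64(40.7))
scene
 170
 192
 (82, [538.6, 55.0], np.float64(46.8), np.float64(45.4))
 (86, [539.7, 52.8], np.float64(46.5), np.float64(43.5))
 (90, [540.9, 50.6], np.float64(46.3), np.float64(41.8))
 (94, [542.0, 48.4], np.float64(46.1), np.float64(40.1))
side
 150
 303
 (82, [534.1, 55.4], np.float64(53.4), np.float64(53.0))
 (86, [533.4, 51.9], np.float64(53.1), np.float64(50.7))
 (90, [532.7, 48.4], np.float64(52.8), np.float64(48.6))
 (94, [532.0, 44.9], np.float64(52.5), np.float64(46.7))
side
 170
 222
 (82, [538.5, 59.5], np.float64(48.2), np.float64(50.4))
 (86, [537.8, 56.0], np.float64(48.0), np.float64(47.6))
 (90, [537.1, 52.4], np.float64(47.7), np.float64(45.0))
 (94, [536.4, 48.9], np.float64(47.4), np.float64(42.5))
```

The rim fits at z 82–86 mm and is centred, so the sleeve is home. Next is the keeper: I'll go above the knob with the fingers turned along the knob's arc.

Call:
move_arm(
  fingers=[50, 50, 50, 50, 50, 50, 50, 50, 50, 50],
  travel=[
    [-6, 12, 0],
    [-12, 25, 0],
    [-18, 37, 0],
    [-24, 50, 0],
    [-30, 62, 0],
    [-36, 75, 0],
    [-42, 87, 0],
    [-48, 100, 0],
    [-54, 112, 0],
    [-54, 112, 0],
  ],
  dr=[
    [0, 0, 0.14],
    [0, 0, 0.28],
    [0, 0, 0.42],
    [0, 0, 0.56],
    [0, 0, 0.7],
    [0, 0, 0.84],
    [0, 0, 0.98],
    [0, 0, 1.12],
    [0, 0, 1.25],
    [0, 0, 1.295],
  ],
)

```text
clock: 10.85
position: [414.0, 74.3, 396.0]
ee_rot: [-0.285, 0.959, -0.0, -0.002]
contact_force: [0.7, -0.0, 0.3]
gripper_width: 50.1
grasp_force: 0.0
```

```bash
python3 - <<'E'
from h import *
s=arm.read_state();print(s['position'],s['ee_rot'],s['joints'].round(2));q=s['ee_rot']
a=2*np.arctan2(q[1],q[0]);W=cam('wrist');im=arm.get_image('wrist')
k=proj(W,(415.2,74.2,131));print('yaw',a,'pred',k)
g=(im.max(2)<60).astype(np.uint8)
n,l,st,ce=cv2.connectedComponentsWithStats(g)
for i in range(1,n):
    if st[i,4]>80 and np.hypot(*(ce[i]-k))<90:print(st[i],ce[i].round(1))
cv2.imwrite('pics/w5.png',im[:,:,::-1])
E
```

```text
[413.98747488  74.2870347  395.98576006] [-2.84554368e-01  9.58657818e-01 -1.85410323e-04 -1.99110527e-03] [ 0.57  0.04 -0.47 -0.   -1.07 -1.56]
yaw 3.7186769347906425 pred [252.36286419 199.7107199 ]
[247 185  14  19 216] [253.7 194.4]
```

View pics/w5.png

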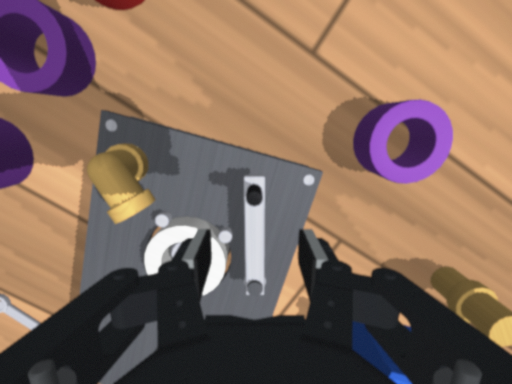

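The knob shows at (253,196), within 2 px of where I predicted, midway between the fingers. I'll lower around it.

Call:
move_arm(
  fingers=[45, 45, 45, 45, 45, 45, 40, 30, 22, 22],
  travel=[
    [0, 0, 35],
    [0, 0, 70],
    [0, 0, 90],
    [0, 0, 105],
    [0, 0, 114],
    [0, 0, 118],
    [0, 0, 118],
    [0, 0, 118],
    [0, 0, 118],
    [0, 0, 118],
  ],
  dr=[
    [0, 0, 0],
    [0, 0, 0],
    [0, 0, 0],
    [0, 0, 0],
    [0, 0, 0],
    [0, 0, 0],
    [0, 0, 0],
    [0, 0, 0],
    [0, 0, 0],
    [0, 0, 0],
  ],
)

```text
clock: 11.9
position: [415.7, 74.6, 280.3]
ee_rot: [-0.286, 0.958, 0.0, 0.001]
contact_force: [0.7, -0.3, 0.4]
gripper_width: 21.3
grasp_force: 0.0
```

```bash
python3 - <<'E'
from h import *
s=arm.read_state();p=s['position'];q=s['ee_rot'];a=2*np.arctan2(q[1],q[0]);print(p,a,s['contact_force'],s['gripper_width'])
tx=np.array([np.cos(a),np.sin(a)]);ty=np.array([np.sin(a),-np.cos(a)])
pv=np.array([511.8,137.3]);a0=-2.562
for i in range(1,15):
    th=a0+1.34*i/13; X=pv+115*np.array([np.cos(th),np.sin(th)])-p[:2]
    print(i,round(X@tx,1),round(X@ty,1),'dr',round(-(th-a0),3))
E
```

```text
[415.66273071  74.60492573 280.31019761] 3.7215281768937247 [ 0.71140887 -0.27165325  0.44427716] 21.319939133898135
1 -0.4 -12.0 dr -0.103
2 -2.2 -23.7 dr -0.206
3 -5.2 -35.2 dr -0.309
4 -9.4 -46.3 dr -0.412
5 -14.7 -56.9 dr -0.515
6 -21.1 -66.9 dr -0.618
7 -28.4 -76.2 dr -0.722
8 -36.7 -84.7 dr -0.825
9 -45.8 -92.2 dr -0.928
10 -55.6 -98.9 dr -1.031
11 -66.1 -104.4 dr -1.134
12 -77.1 -108.9 dr -1.237
13 -88.4 -112.2 dr -1.34
14 -100.1 -114.3 dr -1.443
```

Call:
move_arm(
  fingers=[22, 22, 22, 22, 22, 22, 22, 22, 22, 22],
  travel=[
    [-0.4, -12, 0],
    [-2.2, -23.7, 0],
    [-5.2, -35.2, 0],
    [-9.4, -46.3, 0],
    [-14.7, -56.9, 0],
    [-21.1, -66.9, 0],
    [-28.4, -76.2, 0],
    [-36.7, -84.7, 0],
    [-45.8, -92.2, 0],
    [-45.8, -92.2, 0],
  ],
  dr=[
    [0, 0, -0.1],
    [0, 0, -0.21],
    [0, 0, -0.31],
    [0, 0, -0.41],
    [0, 0, -0.52],
    [0, 0, -0.62],
    [0, 0, -0.72],
    [0, 0, -0.83],
    [0, 0, -0.93],
    [0, 0, -0.93],
  ],
)

```text
clock: 12.9
position: [505.3, 22.5, 279.9]
ee_rot: [-0.685, 0.729, -0.0, 0.001]
contact_force: [-0.4, -0.2, -0.5]
gripper_width: 22.1
grasp_force: 0.0
```

```bash
python3 - <<'E'
from h import *
s=arm.read_state();p=s['position'];q=s['ee_rot'];a=2*np.arctan2(q[1],q[0]);print(p,a,s['contact_force'],s['gripper_width'])
tx=np.array([np.cos(a),np.sin(a)]);ty=np.array([np.sin(a),-np.cos(a)])
pv=np.array([511.8,137.3]);a0=-2.562
for i in range(10,15):
    th=a0+1.34*i/13; X=pv+115*np.array([np.cos(th),np.sin(th)])-p[:2]
    print(i,round(X@tx,1),round(X@ty,1),'dr',round(-1.34*(i-9)/13,3))
E
```

```text
[505.33978198  22.4714565  279.93410216] 4.650760025671461 [-0.43989214 -0.22721933 -0.5483372 ] 22.112414743568877
10 -0.6 -11.0 dr -0.103
11 -2.4 -22.7 dr -0.206
12 -5.4 -34.2 dr -0.309
13 -9.6 -45.3 dr -0.412
14 -14.8 -55.9 dr -0.515
```

Call:
move_arm(
  fingers=[22, 22, 22, 22, 22, 22],
  travel=[
    [-0.6, -11, 0],
    [-2.4, -22.7, 0],
    [-5.4, -34.2, 0],
    [-9.6, -45.3, 0],
    [-10, -46, 0],
    [-10, -46, 0],
  ],
  dr=[
    [0, 0, -0.1],
    [0, 0, -0.21],
    [0, 0, -0.31],
    [0, 0, -0.41],
    [0, 0, -0.41],
    [0, 0, -0.41],
  ],
)

```text
clock: 13.5
position: [550.5, 29.8, 279.7]
ee_rot: [0.818, -0.575, -0.0, -0.0]
contact_force: [0.3, 0.0, -0.5]
gripper_width: 22.0
grasp_force: 0.0
```

Call:
move_arm(
  fingers=[30, 36, 36, 36, 36, 36, 36, 36],
  travel=[
    [0, 0, 0],
    [0, 0, 0],
    [0, 0, 0],
    [0, 0, -10],
    [0, 0, -40],
    [0, 0, -80],
    [0, 0, -110],
    [0, 0, -110],
  ],
  dr=[
    [0, 0, 0],
    [0, 0, 0],
    [0, 0, 0],
    [0, 0, 0],
    [0, 0, 0],
    [0, 0, 0],
    [0, 0, 0],
    [0, 0, 0],
  ],
)

```text
clock: 14.3
position: [551.8, 29.8, 395.9]
ee_rot: [0.819, -0.573, 0.004, -0.004]
contact_force: [0.9, -0.6, -0.1]
gripper_width: 36.5
grasp_force: 0.0
```

```bash
python3 - <<'E'
from h import *
o=[];B={'scene':(210,140,370,260),'side':(190,110,350,230)}
for n in('wrist','scene','side'):
    im=arm.get_image(n)[:,:,::-1]
    if n in B:b=B[n];im=im[b[1]:b[3],b[0]:b[2]]
    o.append(cv2.resize(im,(400,300)))
o.append(o[0]*0)
cv2.imwrite('pics/m6.png',np.vstack([np.hstack(o[:2]),np.hstack(o[2:])]))
W=cam('scene')
for f in(1.45,1.6):
    t=f-2.838;print(f,[(proj(c,(511.8+115*np.cos(t),137.3+115*np.sin(t),131))-B[n][:2])*2.5+([400,0] if n=='scene' else [0,300]) for n in B for c in[cam(n)]])
E
```

```text
1.45 [array([558.11290114, 113.68571426]), array([201.86690684, 425.27239181])]
1.6 [array([576.25944724, 119.35200321]), array([221.78205815, 418.99333814])]
```

View pics/m6.png

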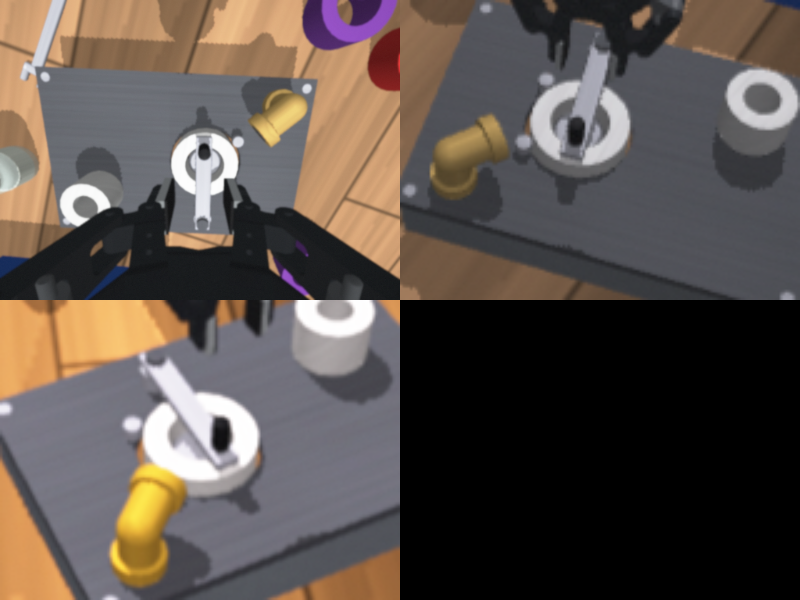

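The keeper lies across the sleeve. The knob at (577,120) and (222,420) matches the predicted position at 1.60 rad, and the arm is clear.

```bash
python3 -c "
from bench import arm
print(arm.job_done())"
```

```text
the job is handed in; nothing more can be done
None
```

The job is handed in, with no verdict returned: the last pictures show the large sleeve home on the shaft, the keeper bar across it at about 1.60 rad, and the small sleeve and elbow apparently where they were.

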